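Tuck the locking tab of a takeaway box

ROBOT

A 7-joint arm with a two-finger parallel gripper is mounted at the origin on a cart in front of the work surface, level with it; the furniture and walls round the work are solid. World frame = base frame: x ahead of the robot, y to its left, z up, the work surface at z = 0. Lengths are in m, angles in degrees, forces in N, time in s.
With the tool pointing down it reaches from about 0.35 to 0.9 m from the base axis. Payload 19.9 kg.
Tool frame: the origin (TCP) lies between the finger pads; the fingertips stand 17 mm ahead of it and the grasp point (between the pads) lies 2 mm behind it; z points along the fingers, y is the line along which they close (so a half turn about z gives the same grasp; the last joint's range is limited). The gripper opens to 85 mm and grips with 20 to 120 N. Pads are 22 mm wide; open, the fingers measure 114 mm over their backs; the gripper's body (76 mm by 85 mm) begins 54 mm behind the grasp point. The pads swing forward as they close: fully open they stand 13 mm farther back than shut.
Start: joints at [-2.378, 23.915, -0.59, 92.452, 0.269, 63.638, -3.037], TCP at [0.625, 0, 0.248] pointing down, gripper open.
Joint ranges: [-161.28, 161.28], [-22.2, 115.67], [-73.04, 71.86], [3.21, 147.25], [-68.34, 248.33], [10.77, 114.83], [-161.83, 161.83]. Speed limits (degrees/s): [108.29, 108.29, 136.94, 136.94, 172.46, 172.46, 172.46].

INTERFACE

Orientations are given as [roll, pitch, yaw] about the fixed x, y, z axes, in that order (R = Rz(yaw) Ry(pitch) Rx(roll)).
In Python, from plant import monitor, cams, job gives the robot as it stands. The module is installed in compiled form; this text tells all that it offers.
- The arm moves only by the shell command python3 -m creep 'ROWS' [FORCE]. ROWS is JSON, a list of rows, each a list of 3 entries, a list of its own where there are three numbers: the finger opening in m, from 0 to 0.0854, then the shift along the tool's x, y, z in m, then the turn, a rotation vector about the tool's x, y, z in units of 8 degrees (1.0 is 8 degrees). In form: [[hand, [tx, ty, tz], [wx, wy, wz]], ...]. A call has 1 to 20 rows; each row is the pose to reach, as a shift and turn from the pose commanded when the call began, along the tool's axes at that moment; what a row does not reach only later rows make up. A row lasts 1/10 s, in which the tool goes at most 50 mm and 8.59 degrees, less where a joint would pass 70% of its speed; a pose out of reach is approached as far as the arm can. A call with a gripper value outside its range is refused whole. The fingers move at their own pace and stop on an object; FORCE is the grip in N (left out, the last holds). Time passes only in rows, so rows that repeat a pose let the fingers close. It gives the time, the measured TCP pose, the force, the opening and the grip force at its end, in the units of the state.
- monitor.get_obs(): the state, without advancing time (a new reading comes with each control period).
- cams.grab_frame(name): name is "scene" or "side" or "wrist"; returns a dict with "color" (384x512x3 uint8, red, green, blue), "z_map" (384x512 float32, m along the optical axis (not along the pixel's ray), 0 where there is no reading), "mtx" (3x3 intrinsics, pixels), "D" ([k1, k2, p1, p2, k3] as OpenCV has them; the pictures are not rectified), "R" (3x3) and "t" (3): a world point X has camera coordinates R X + t. Camera axes: x right, y down, z forward; pixel columns grow to the right and rows downward; lengths in m; the calibration is good to about 2 mm. A picture is of the moment at which its call begins.
- job.close_job(): hands the job in; it is judged then, once.
Trained networks look in a picture, given as the dict that the camera call returned (one of the last four; its "shot" number tells which), for a name from the list of things; names that differ only in an ending like _2 or _b are one class to them, and where a whole thing is asked for, a point or a joint stands for the part that bears it (a point fixed in the world has none). Each returns a list of dicts, best first, with "confidence" (0 to 1); they miss things now and then, are a little off and sometimes report something else, mostly with a low value. They report only what shows in the picture. A call takes as long as a camera call.
- cams.cut_out(label, picture): "mask" (384x512 bool, what is visible of it) and "position" ([column, row] in pixels, amid what is visible of it).
The state is a dict: "t": time; "q": joint angles; "dq": joint speeds; "joint_torque": joint torques, N m; "eef_pos": TCP position; "eef_rot": TCP orientation; "contact_force": force on the tool from outside, world axes, zero at the start; "torque": the same for the moment, N m; "gripper_width": finger opening in m; "grasp_force": force on a finger pad.
Only numpy, scipy, OpenCV 4.12 (cv2) and the standard library are available. Lean on these libraries where they do the work, as an engineer would, in place of code of your own. Each camera call takes 0.05 s, during which the arm holds its last target. There are 200 camera calls.

TASK

Lock the closed green takeaway box: with the fingertips, push its springy orange tab over until it lies flat on the lid, then, keeping it pressed down, push it by its white rib so that its edge slides fully home beneath the black retaining lip, and let go. Do not grip the tab or press on its paper inner side, and do not lift or tip the box or shove it out of its place; leave the lemon, the tomato and the cup of olives where they are.

Things in the scene. Friction and masses are not known exactly. Their poses are not given: they have to be found in the camera images.
- carton: Closed grey-green reusable takeaway box, loose on the table, about 0.9 kg, 184 (x) x 164 (y) x 55 mm high; origin at the centre of its underside, z up. The tab is hinged along the -x side of the lid and folds over towards +x, where the black lip is fixed. The lid does not open.
- hinge_line (a point): Middle of the tab's hinge axis, 86 mm in -x from the box's centre and 57 mm above its underside (2 mm above the lid). The axis runs along the box's y.
- lip (a point): Middle of the lower front edge of the black lip, 100 mm in the box's +x from the hinge axis. The lip is a bar 22 mm (x) x 96 mm (y) x 4 mm on two posts 76 mm apart inside; it is open below towards the tab, its underside 9 mm and its top 13 mm above the lid.
- tab_edge (a point): Middle of the tab's free edge, 94 mm from the hinge axis before the tab is slid. The tab is a stiff orange panel 90 mm long and 64 mm wide, 3 mm thick; lying flat, its upper (outer) face is 6 mm above the lid, 4 mm above the hinge axis. The outer face looks towards the box's -x when the tab stands up.
- rib (a point): Foot of the white thumb rib on the tab's outer face: middle of its side towards the hinge, 62 mm from the hinge axis before the tab is slid; moves with the tab. The rib is 50 mm wide (along y), 4 mm thick, 6 mm high, square on the hinge side, with a lower step on the far side. Between hinge and rib the outer face is plain and may be pressed on.
- tab_liner: Pale paper layer 78 x 56 x 1 mm on the tab's inner face, the side that comes down on the lid; origin at the hinge end of the tab. Not to be pressed by the fingers.
- tab_fold (a joint): Angle of the tab, rad: 0 flat on the lid (a stop), 1.57 straight up, more leaning away from the lip, stop at 2.2. Starts at 1.2 to 1.8. It is springy: pressed down and released it jumps up to about 1 again unless its edge is beneath the lip. Holding it flat takes about 2 to 4 N halfway along.
- tab_tuck (a joint): How far the tab has slid in its own plane away from the hinge, m: 0 drawn back (start), 0.020 fully out (a stop). Stays where it is left; sliding takes about 1.5 N. With the tab flat its edge reaches the front of the lip at 0.006 and is 14 mm beneath it at 0.020. Slid out before it is flat, the edge lands on top of the lip.
- lemon: Loose yellow lemon, 72 x 57 x 58 mm; origin under its centre as it starts. Bystander.
- tomato: Loose red tomato, 68 mm across, 71 mm high; origin under its centre as it starts. Bystander.
- olive_cup: Loose clear cup of black olives, 79 mm across, 68 mm high; origin at the centre of its underside. Bystander.

How it is judged:
By the outcome, as a careful person would: the job done as asked, in the order asked, and still so for the second after the job is handed in, with the robot touching nothing.
It also fails if it takes over 35 s, if anything falls off the work surface, if the arm or the gripper's body presses on something with over 40 N, if the wrist force passes 120 N, or if a joint passes its speed limit or range.

## Working session

There is one attempt and no reset: what is moved stays moved. The work goes in short steps, Python scripts to look and compute and a shell command to move; the robot and the scene stay as the last step left them, time stands still between calls to the robot, and variables do not carry over. Pictures are saved under pics/ and viewed, at most 10 in all, crops included, and the job is handed in when it is done.

```bash
mkdir -p pics
cat > h.py <<'E'
import numpy as np, cv2
from plant import monitor, cams, job
def pts(f,mask):
    r,c=np.nonzero(mask&(f["z_map"]>0)); z=f["z_map"][r,c]
    n=cv2.undistortPoints(np.stack([c,r],1).astype(np.float64)[:,None],f["mtx"],f["D"])[:,0]
    return (np.c_[n*z[:,None],z]-f["t"])@f["R"]
E
python3 - <<'E'
from h import *
ims=[]
np.set_printoptions(precision=4,suppress=True)
print(monitor.get_obs())
for n in ["scene","side"]:
    f=cams.grab_frame(n); ims.append(f["color"].copy())
    print(n,"cam at",-f["R"].T@f["t"])
    for l in ["carton","tab_fold","rib","lip","tab_liner","lemon","tomato","olive_cup"]:
        d=cams.cut_out(l,f)
        if d:
            d=d[0]; m=d["mask"]; p=pts(f,m)
            print(l,round(d["confidence"],2),d["position"],m.sum(), np.median(p,0) if len(p) else "", np.percentile(p,[3,97],axis=0) if len(p) else "")
            if l=="carton":
                q=p[(p[:,2]>.048)&(p[:,2]<.06)]
                if len(q)>10: print("lid rect",cv2.minAreaRect((q[:,:2]*1000).astype(np.float32)),np.median(q[:,2]))
        else: print(l,None)
cv2.imwrite("pics/a.png",cv2.resize(np.vstack(ims)[:,:,::-1],(450,675)) if 0 else cv2.resize(np.hstack(ims)[:,:,::-1],(800,300)))
E
```

```text
{'t': 0.0, 'q': array([-2.3762, 23.9485, -0.5893, 92.4884,  0.2687, 63.6393, -3.0359]), 'dq': array([ 0.0494,  0.0609, -0.0206, -0.0642, -0.0127, -0.0062, -0.0044]), 'joint_torque': array([  0.0003, -86.4445,   0.6793, -43.4904,   0.0192,   0.0074,
         0.0001]), 'eef_pos': array([ 0.6246, -0.    ,  0.2476]), 'eef_rot': array([-179.9253,    0.0054,   89.9985]), 'contact_force': array([-0.4827,  0.7708, -0.1508]), 'torque': array([-0.0146,  0.017 ,  0.0723]), 'grasp_force': 0.0, 'gripper_width': 0.08525514402745447}
scene cam at [ 0.2843 -0.6951  0.4789]
carton 0.89 [241.0, 244.4] 8423 [ 0.5376 -0.1644  0.0539] [[ 0.4508 -0.2137  0.0055]
 [ 0.632  -0.0488  0.082 ]]
lid rect ((551.4794921875, -120.22882080078125), (167.0787353515625, 184.08282470703125), 76.56654357910156) 0.054388531774044215
tab_fold 0.77 [183.3, 214.8] 325 [ 0.4545 -0.1185  0.1104] [[ 0.4454 -0.1287  0.0553]
 [ 0.4745 -0.0732  0.1482]]
rib 0.53 [179.2, 207.1] 262 [ 0.4521 -0.1184  0.1214] [[ 0.4452 -0.1286  0.0708]
 [ 0.4688 -0.0696  0.1484]]
lip 0.6 [241.3, 244.1] 8331 [ 0.5379 -0.1645  0.054 ] [[ 0.4513 -0.213
[... 648 characters left out ...]
4) 0.055443426956171896
tab_fold 0.56 [336.2, 174.6] 184 [ 0.4558 -0.0881  0.1302] [[ 0.4483 -0.1179  0.1012]
 [ 0.4639 -0.064   0.1498]]
rib 0.72 [332.3, 176.0] 213 [ 0.4561 -0.0901  0.1293] [[ 0.4478 -0.1257  0.0904]
 [ 0.466  -0.0634  0.1497]]
lip 0.98 [280.7, 189.2] 2589 [ 0.5827 -0.09    0.0554] [[ 0.4535 -0.1987  0.0074]
 [ 0.6503 -0.0408  0.1385]]
tab_liner None
lemon 0.58 [231.6, 226.4] 558 [0.6464 0.0295 0.042 ] [[0.6238 0.0051 0.0184]
 [0.6754 0.0413 0.0573]]
tomato 0.83 [222.3, 200.9] 552 [ 0.7039 -0.0394  0.0459] [[ 0.6789 -0.0757  0.021 ]
 [ 0.7312 -0.0262  0.0578]]
olive_cup 0.59 [243.0, 174.9] 754 [ 0.69   -0.1411  0.052 ] [[ 0.6534 -0.1959  0.0036]
 [ 0.7235 -0.1224  0.0693]]
```

View pics/a.png

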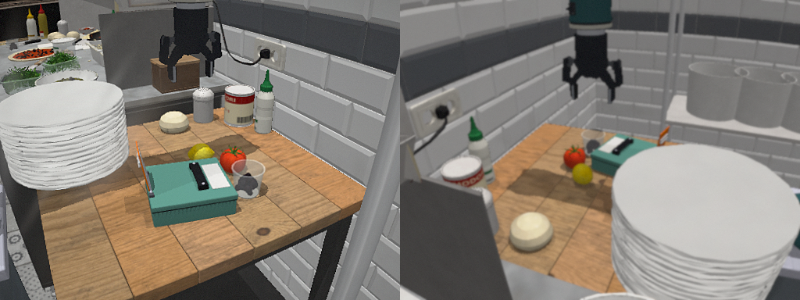

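The scene picture (left) shows the green box at about (190,195), with the tab upright on its left side at (145,175), the lip at (200,175) and the cup at (248,178). A stack of plates stands near the base on the robot side. Next I'll find the clearance to the plates, the tab's angle and the lip.

Run:
```python
from h import *
np.set_printoptions(precision=4,suppress=True)
P=[];T=[];K=[]
for n in ["scene","side"]:
    f=cams.grab_frame(n); c=f["color"].astype(int); hsv=cv2.cvtColor(f["color"],cv2.COLOR_RGB2HSV)
    p=pts(f,np.ones(c.shape[:2],bool)); ok=f["z_map"]>0; h=hsv[ok]
    w=(h[:,1]<40)&(h[:,2]>120)
    q=p[w&(p[:,2]>.02)&(p[:,0]>.1)&(p[:,0]<.5)&(abs(p[:,1])<.6)]
    print(n,"white",len(q))
    for lo in (.02,.08,.15,.2,.3):
        s=q[(q[:,2]>lo)&(q[:,2]<lo+.05)]
        if len(s)>20: print(lo,np.percentile(s,[2,50,98],axis=0))
    box=(p[:,0]>.42)&(p[:,0]<.66)&(p[:,1]>-.23)&(p[:,1]<-.03)
    t=p[box&(p[:,2]>.075)&(p[:,2]<.16)&(p[:,0]<.5)]
    print("tab",len(t)); a=np.deg2rad(-13.6); X=np.array([np.cos(a),np.sin(a)]); Y=np.array([-X[1],X[0]])
    H=np.array([.5515,-.1205])-.086*X
    for lo in np.arange(.075,.155,.015):
        s=t[(t[:,2]>lo)&(t[:,2]<lo+.015)]
        if len(s)>4: print(round(lo,3),len(s),"bx",np.percentile((s[:,:2]-H)@X,[5,50,95]),"by",np.percentile((s[:,:2]-H)@Y,[3,97]))
    k=p[box&(h[:,2]<60)&(p[:,2]>.062)&(p[:,2]<.075)&(p[:,0]>.5)]
    if len(k)>9: print("lip",len(k),cv2.minAreaRect((k[:,:2]*1000).astype(np.float32)),np.median(k[:,2]),np.percentile((k[:,:2]-H)@X,[3,97]),np.percentile((k[:,:2]-H)@Y,[3,97]))
    print("H",H)
```

```text
scene white 19879
0.02 [[0.1848 0.0246 0.0203]
 [0.32   0.0469 0.0452]
 [0.4769 0.132  0.0698]]
0.08 [[ 0.1855 -0.0764  0.0808]
 [ 0.3308  0.0496  0.1061]
 [ 0.4813  0.5843  0.1291]]
0.15 [[0.1976 0.0276 0.1563]
 [0.3315 0.1388 0.1754]
 [0.4819 0.3313 0.1839]]
tab 278
0.075 42 bx [-0.007  -0.004  -0.0016] by [-0.0309  0.0229]
0.09 44 bx [-0.0097 -0.0065 -0.0037] by [-0.0309  0.0261]
0.105 48 bx [-0.0196 -0.0106 -0.0077] by [-0.0311  0.0226]
0.12 70 bx [-0.0187 -0.0152 -0.0107] by [-0.0305  0.0225]
0.135 74 bx [-0.0181 -0.0159 -0.013 ] by [-0.0313  0.028 ]
lip 370 ((575.8397216796875, -125.9471435546875), (97.205078125, 21.28831672668457), 76.5291976928711) 0.06650242105342014 [0.1008 0.1207] [-0.0467  0.0441]
H [ 0.4679 -0.1003]
side white 41892
0.02 [[0.1973 0.2583 0.0208]
 [0.4296 0.3175 0.0557]
 [0.4857 0.3481 0.0697]]
0.08 [[0.2068 0.2628 0.0812]
 [0.3526 0.3396 0.1074]
 [0.478  0.354  0.1229]]
0.15 [[0.1937 0.0534 0.1577]
 [0.3311 0.2402 0.1775]
 [0.481  0.3511 0.1845]]
tab 221
0.09 24 bx [-0.0095 -0.0086 -0.0077] by [-0.0282  0.0146]
0.105 23 bx [-0.0171 -0.011  -0.0096] by [-0.0192  0.0351]
0.12 97 bx [-0.0181 -0.0152 -0.012 ] by [-0.0246  0.0347]
0.135 69 bx [-0.0169 -0.0154 -0.0139] by [-0.0239  0.0346]
0.15 7 bx [-0.0167 -0.0162 -0.0144] by [-0.0238  0.0237]
lip 161 ((575.3302612304688, -118.49284362792969), (89.39248657226562, 19.225339889526367), 75.40474700927734) 0.06798266320382679 [0.1    0.1177] [-0.0341  0.0503]
H [ 0.4679 -0.1003]
```

```bash
python3 -m creep '[[0,[-0.087,-0.211,0],[0,0,-9.56]],[0,[-0.087,-0.211,0],[0,0,-9.56]],[0,[-0.087,-0.211,0],[0,0,-9.56]],[0,[-0.087,-0.211,0],[0,0,-9.56]],[0,[-0.087,-0.211,0],[0,0,-9.56]],[0,[-0.087,-0.211,0],[0,0,-9.56]],[0,[-0.087,-0.211,0],[0,0,-9.56]],[0,[-0.087,-0.211,0],[0,0,-9.56]],[0,[-0.087,-0.211,0],[0,0,-9.56]],[0,[-0.087,-0.211,0],[0,0,-9.56]],[0,[-0.087,-0.211,0.05],[0,0,-9.56]],[0,[-0.087,-0.211,0.09],[0,0,-9.56]],[0,[-0.087,-0.211,0.126],[0,0,-9.56]],[0,[-0.087,-0.211,0.126],[0,0,-9.56]],[0,[-0.087,-0.211,0.126],[0,0,-9.56]]]' 40
python3 - <<'E'
from h import *
ims=[cams.grab_frame(n)["color"] for n in ("scene","wrist")]
cv2.imwrite("pics/b.png",np.hstack([cv2.resize(ims[0][120:300,100:340],(400,300)),cv2.resize(ims[1],(400,300))])[:,:,::-1])
E
```

```text
t: 2.5
eef_pos: [0.4142, -0.087, 0.123]
eef_rot: [-180.0, -0.0, 166.3]
contact_force: [0.1, 0.1, 1.4]
gripper_width: 0.0002
grasp_force: 0.0
```

View pics/b.png

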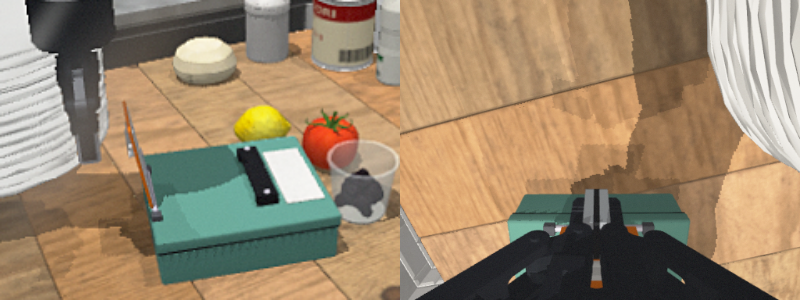

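```bash
python3 -m creep '[[0,[-0.014,0,0],[0,0,0]],[0,[-0.028,0,0],[0,0,0]],[0,[-0.039,0,0],[0,0,0]],[0,[-0.049,0,0],[0,0,0]],[0,[-0.058,0,0.001],[0,0,0]],[0,[-0.066,0,0.004],[0,0,0]],[0,[-0.0715,0,0.0075],[0,0,0]],[0,[-0.076,0,0.0115],[0,0,0]],[0,[-0.0805,0,0.0165],[0,0,0]],[0,[-0.084,0,0.0215],[0,0,0]],[0,[-0.0865,0,0.027],[0,0,0]],[0,[-0.089,0,0.033],[0,0,0]],[0,[-0.089,0,0.033],[0,0,0]],[0,[-0.089,0,0.033],[0,0,0]]]'
python3 - <<'E'
from h import *
ims=[cams.grab_frame(n)["color"] for n in ("scene","side")]
cv2.imwrite("pics/c.png",np.hstack([cv2.resize(ims[0][150:300,140:340],(400,300)),cv2.resize(ims[1][130:250,200:360],(400,300))])[:,:,::-1])
E
```

```text
t: 4.0
eef_pos: [0.5002, -0.1077, 0.089]
eef_rot: [-180.0, -0.0, 166.5]
contact_force: [0.7, -0.4, 2.4]
gripper_width: 0.0001
grasp_force: 0.8
```

View pics/c.png

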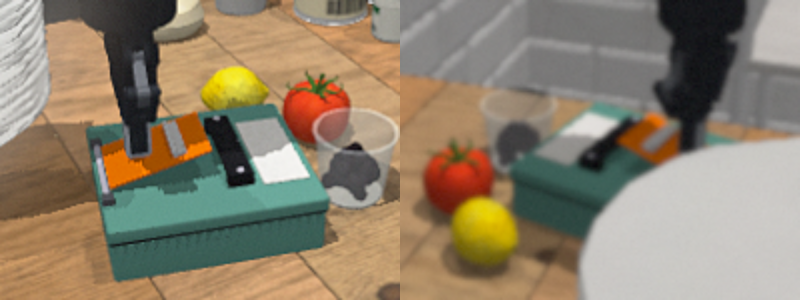

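The tab is folded to about 15° (left picture, free edge at (205,135)). The fingertip is on the outer face behind the rib, and the box hasn't moved. Next I press it flat.

```bash
python3 -m creep '[[0,[-0.001,0,0.004],[0,0,0]],[0,[-0.002,0,0.008],[0,0,0]],[0,[-0.002,0,0.0105],[0,0,0]],[0,[-0.002,0,0.012],[0,0,0]],[0,[-0.002,0,0.012],[0,0,0]],[0,[-0.002,0,0.012],[0,0,0]]]'
```

```text
t: 4.7
eef_pos: [0.5029, -0.1084, 0.0776]
eef_rot: [-180.0, 0.0, 166.5]
contact_force: [0.1, 1.2, 10.2]
gripper_width: -0.0001
grasp_force: 5.2
```

```bash
python3 -m creep '[[0,[-0.003,0,-0.0002],[0,0,0]],[0,[-0.006,0,-0.0003],[0,0,0]],[0,[-0.009,0,-0.0003],[0,0,0]],[0,[-0.012,0,-0.0003],[0,0,0]],[0,[-0.015,0,-0.0003],[0,0,0]],[0,[-0.015,0,-0.0003],[0,0,0]]]'
python3 - <<'E'
from h import *
ims=[cams.grab_frame(n)["color"] for n in ("scene","side")]
cv2.imwrite("pics/d.png",np.hstack([cv2.resize(ims[0][180:270,180:300],(400,300)),cv2.resize(ims[1][130:250,200:360],(400,300))])[:,:,::-1])
E
```

```text
t: 5.3
eef_pos: [0.5176, -0.1119, 0.0777]
eef_rot: [-180.0, 0.0, 166.5]
contact_force: [1.2, 0.3, 6.6]
gripper_width: 0.0003
grasp_force: 3.3
```

View pics/d.png

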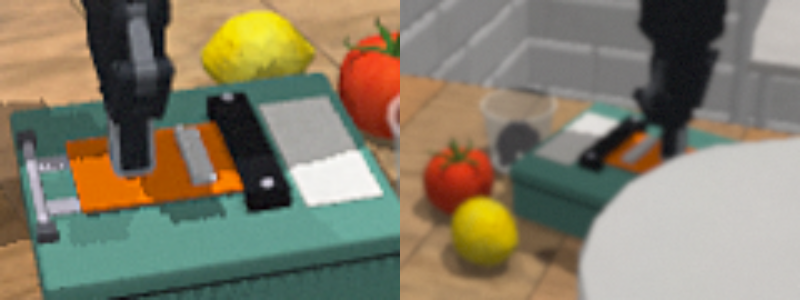

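With the tab flat, friction carried it along under the lip (left picture, edge at (245,165)). The rib at (195,155) is still ahead of the finger. I'll press more lightly, slide the finger up to the rib and finish there.

```bash
python3 -m creep '[[0,[0,0,-0.0003],[0,0,0]],[0,[-0.003,0,-0.0003],[0,0,0]],[0,[-0.006,0,-0.0003],[0,0,0]],[0,[-0.009,0,-0.0003],[0,0,0]],[0,[-0.012,0,-0.0003],[0,0,0]],[0,[-0.0145,0,-0.0003],[0,0,0]],[0,[-0.0145,0,-0.0003],[0,0,0]]]'
python3 - <<'E'
from h import *
f=cams.grab_frame("scene"); c=f["color"]
cv2.imwrite("pics/e.png",cv2.resize(c[180:270,180:300],(800,600),interpolation=cv2.INTER_CUBIC)[:,:,::-1])
E
```

```text
t: 6.1
eef_pos: [0.531, -0.1152, 0.0776]
eef_rot: [-180.0, -0.1, 166.5]
contact_force: [-1.7, -0.3, 4.9]
gripper_width: 0.0
grasp_force: 2.5
```

View pics/e.png

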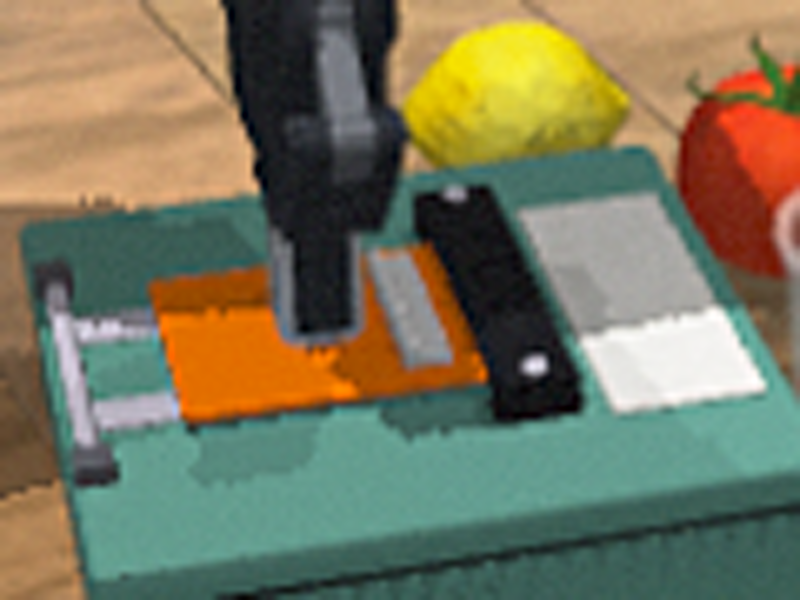

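The tab is almost fully home beneath the lip, and the finger at (320,330) is a few mm short of the rib at (400,300). I'll keep going until it meets the rib.

```bash
python3 -m creep '[[0,[-0.002,0,0],[0,0,0]],[0,[-0.004,0,0],[0,0,0]],[0,[-0.005,0,0],[0,0,0]],[0,[-0.006,0,0],[0,0,0]],[0,[-0.006,0,0],[0,0,0]]]'
```

```text
t: 6.65
eef_pos: [0.5366, -0.1165, 0.0776]
eef_rot: [-180.0, -0.1, 166.5]
contact_force: [-2.9, 0.3, 4.3]
gripper_width: 0.0
grasp_force: 2.4
```

```bash
python3 -m creep '[[0,[-0.0008,0,0],[0,0,0]],[0,[-0.0015,0,0],[0,0,0]],[0,[-0.0015,0,0],[0,0,0]]]'
python3 - <<'E'
from h import *
f=cams.grab_frame("scene"); c=f["color"]
cv2.imwrite("pics/f.png",cv2.resize(c[180:270,180:300],(800,600),interpolation=cv2.INTER_CUBIC)[:,:,::-1])
E
```

```text
t: 6.95
eef_pos: [0.5383, -0.1169, 0.0777]
eef_rot: [-180.0, -0.0, 166.5]
contact_force: [-2.4, 1.2, 2.4]
gripper_width: 0.0005
grasp_force: 2.3
```

View pics/f.png

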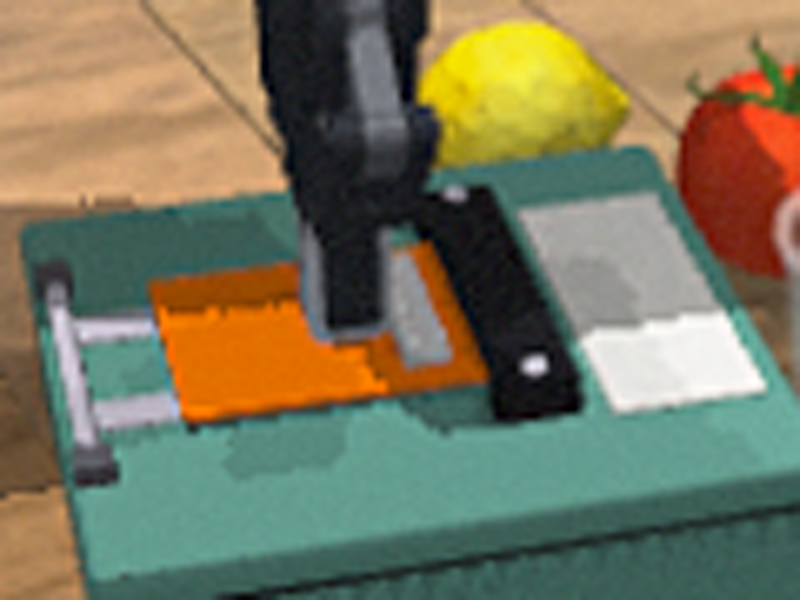

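```bash
python3 -m creep '[[0,[-0.001,0,0],[0,0,0]],[0,[-0.002,0,0],[0,0,0]],[0,[-0.002,0,0],[0,0,0]]]'
python3 - <<'E'
from h import *
f=cams.grab_frame("scene"); c=f["color"]; hsv=cv2.cvtColor(c,cv2.COLOR_RGB2HSV); p=pts(f,np.ones(c.shape[:2],bool)); h=hsv[f["z_map"]>0]
a=np.deg2rad(-13.5); X=np.array([np.cos(a),np.sin(a)]);Y=np.array([-X[1],X[0]]); q=(p[:,:2]-[.468,-.1003])@X; y=(p[:,:2]-[.468,-.1003])@Y
b=(q>0)&(q<.11)&(abs(y)<.04)&(p[:,2]>.055)&(p[:,2]<.08)
o=b&(h[:,0]<18)&(h[:,1]>150); print("tab x",np.percentile(q[o],[1,99]),np.median(p[o,2]))
r=b&(h[:,1]<50)&(h[:,2]>110)&(q>.07)&(y<-.016); print("rib x",np.percentile(q[r],[3,50,97]) if r.any() else 0)
E
```

```text
t: 7.3
eef_pos: [0.5395, -0.1172, 0.0775]
eef_rot: [-180.0, -0.1, 166.5]
contact_force: [-7.4, 2.5, 4.4]
gripper_width: -0.0002
grasp_force: 5.3
tab x [0.0258733  0.10267614] 0.060243838341452624
rib x [0.08413911 0.08856272 0.0939698 ]
```

A 7 N push on the rib no longer moves it, and the tab's back edge is about 24–26 mm from the hinge, so it's at the stop. I'll release it now.

```bash
python3 -m creep '[[0,[0.0005,0,-0.0005],[0,0,0]],[0,[0.001,0,-0.001],[0,0,0]],[0,[0.002,0,-0.004],[0,0,0]],[0,[0.004,0,-0.012],[0,0,0]],[0,[0.006,0,-0.03],[0,0,0]],[0,[0.01,0,-0.07],[0,0,0]],[0,[0.03,0,-0.12],[0,0,0]],[0,[0.06,0,-0.15],[0,0,0]],[0,[0.06,0,-0.15],[0,0,0]],[0,[0.06,0,-0.15],[0,0,0]]]'
python3 - <<'E'
from h import *
f=cams.grab_frame("scene"); c=f["color"]; hsv=cv2.cvtColor(c,cv2.COLOR_RGB2HSV); p=pts(f,np.ones(c.shape[:2],bool)); h=hsv[f["z_map"]>0]
a=np.deg2rad(-13.5); X=np.array([np.cos(a),np.sin(a)]);Y=np.array([-X[1],X[0]]); q=(p[:,:2]-[.468,-.1003])@X; y=(p[:,:2]-[.468,-.1003])@Y
b=(q>0)&(q<.12)&(abs(y)<.04)&(p[:,2]>.055)&(p[:,2]<.08)
o=b&(h[:,0]<18)&(h[:,1]>150); print("tab x",np.percentile(q[o],[1,99]),[np.median(p[o&(abs(q-s)<.006),2]) for s in (.03,.06,.095)])
cv2.imwrite("pics/g.png",cv2.resize(c[160:300,150:350],(800,560),interpolation=cv2.INTER_CUBIC)[:,:,::-1])
E
```

```text
t: 8.35
eef_pos: [0.4823, -0.1034, 0.2292]
eef_rot: [-180.0, 0.2, 166.5]
contact_force: [-0.5, -0.0, 0.6]
gripper_width: -0.0001
grasp_force: 0.0
tab x [0.02578356 0.10154321] [np.float64(0.061612790479523685), np.float64(0.06166760761837318), np.float64(0.06209171427323806)]
```

View pics/g.png

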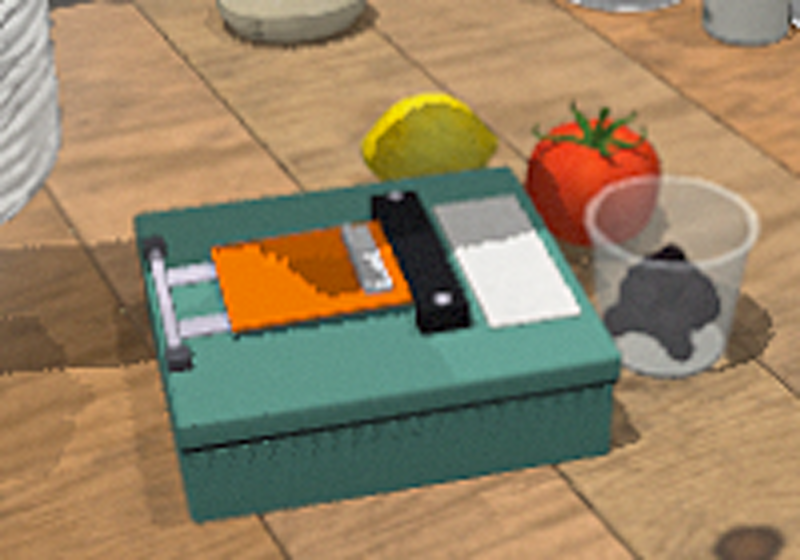

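The tab lies flat with its edge under the lip (edge at (400,280)). The fruit and the cup are undisturbed.

```bash
python3 -c "
from plant import job; print(job.close_job())"
```

```text
the job is handed in; nothing more can be done
None
```

The box is locked and handed in after about 8.4 s of robot time: the tab lies flat and fully home beneath the lip. Friction from the pressing finger did most of the slide, and the finger then pushed on the rib with about 7 N to confirm the tab was at its stop; the box, lemon, tomato and cup look undisturbed in the last picture.

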